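# Close the casting flasks over their wax trees in order of size

## Task

The wax casting trees stand ready on their rubber bases, in a row on the carrying board from the smallest to the largest. Line the four steel flasks up along the row in the same order of size, each one lowered gently over the tree on the base that fits it until it stands upright on the floor of the collar. Leave the finished flower model standing where it is.

Things in the scene. Friction and masses are not known exactly. Their poses are not given: they have to be found in the camera images.
- flask_1: the smallest of four steel casting flasks: a plain stainless tube open at both ends, standing upright loose on the desk, 34 mm outside diameter, 50 mm high, wall 2 mm, 80 g. Origin: centre of its lower end, z up along the tube; its yaw means nothing.
- base_1: smallest of four fixed black rubber bases standing in order of size in a row. Round, 54 mm outside. A flask stands on its floor, 6 mm above the origin, inside a collar of 40 mm bore, bevelled to 48 mm at its top, 18 mm above the origin. Green wax tree in the middle: 14 mm across, top 48 mm above the origin. Origin: centre of underside, z up. Next larger base: centre 65 mm away.
- flask_2: the second smallest of four steel casting flasks: a plain stainless tube open at both ends, standing upright loose on the desk, 44 mm outside diameter, 60 mm high, wall 2 mm, 130 g. Origin: centre of its lower end, z up along the tube; its yaw means nothing.
- base_2: second smallest of four fixed black rubber bases standing in order of size in a row. Round, 64 mm outside. A flask stands on its floor, 6 mm above the origin, inside a collar of 50 mm bore, bevelled to 58 mm at its top, 18 mm above the origin. Green wax tree in the middle: 24 mm across, top 58 mm above the origin. Origin: centre of underside, z up. Next larger base: centre 75 mm away.
- flask_3: the second largest of four steel casting flasks: a plain stainless tube open at both ends, standing upright loose on the desk, 54 mm outside diameter, 70 mm high, wall 2 mm, 180 g. Origin: centre of its lower end, z up along the tube; its yaw means nothing.
- base_3: second largest of four fixed black rubber bases standing in order of size in a row. Round, 74 mm outside. A flask stands on its floor, 6 mm above the origin, inside a collar of 60 mm bore, bevelled to 68 mm at its top, 18 mm above the origin. Green wax tree in the middle: 34 mm across, top 68 mm above the origin. Origin: centre of underside, z up. Next larger base: centre 85 mm away.
- flask_4: the largest of four steel casting flasks: a plain stainless tube open at both ends, standing upright loose on the desk, 64 mm outside diameter, 80 mm high, wall 2 mm, 240 g. Origin: centre of its lower end, z up along the tube; its yaw means nothing.
- base_4: largest of four fixed black rubber bases standing in order of size in a row. Round, 84 mm outside. A flask stands on its floor, 6 mm above the origin, inside a collar of 70 mm bore, bevelled to 78 mm at its top, 18 mm above the origin. Green wax tree in the middle: 44 mm across, top 78 mm above the origin. Origin: centre of underside, z up. Board's end cleats 24 mm high.
- flower_model: a finished green wax flower on a black turning dish, loose: dish 116 mm across and 21 mm high, flower in its middle up to 144 mm high. Origin: centre of the dish's underside, z up. It is not part of the job and must stay as it is.
Not all that is in view belongs to the job. Leave any pink or purple look-alike of the flask_1 alone.

How it is judged:
By the outcome, as a careful person would: the job done as asked, in the order asked, and still so for the second after the job is handed in, with the robot touching nothing.
It also fails if it takes over 120 s, if anything falls off the work surface, if the arm or the gripper's body presses on something with over 40 N, if the wrist force passes 120 N, or if a joint passes its speed limit or range.

## Robot

A 6-joint arm with a two-finger parallel gripper is mounted at the origin on a cart in front of the work surface, level with it; the furniture and walls round the work are solid. World frame = base frame: x ahead of the robot, y to its left, z up, the work surface at z = 0. Lengths are in m, angles in degrees, forces in N, time in s.
With the tool pointing down it reaches from about 0.35 to 0.875 m from the base axis. Payload 4.2 kg.
Tool frame: the origin (TCP) lies midway between the tips of the shut fingers; the grasp point (between the pads) lies 19 mm behind it (r.pinch_z is the distance from the TCP to the grasp point, in m); z points along the fingers, y is the line along which they close (so a half turn about z gives the same grasp; the last joint's range is limited). The gripper opens to 87 mm and grips with 3 to 60 N. Pads are 19 mm wide; open, the fingers measure 117 mm over their backs; the gripper's body (75 mm by 190 mm) begins 51 mm behind the grasp point.
Start: joints at [-62.533, 22.042, 0.453, 0, -68.411, -14.817], TCP at [0.137, -0.61, 0.223] pointing down, gripper open.
Joint ranges: [-179.83, 179.83], [-69.29, 118.12], [-61.27, 80.66], [-181.25, 117.63], [-171.15, -9.14], [-177.46, 177.46]. Speed limits (degrees/s): [159.86, 159.86, 180, 180, 180, 180].

## Interface

Orientations are given as a 3x3 rotation matrix whose columns are the frame's x, y, z axes.
In Python, from station import r, imaging, models gives the robot as it stands. The module is installed in compiled form; this text tells all that it offers.
- The arm moves only by the tool apply_moves, never from a script. Its argument "moves" is a list of rows, each a list of 2 entries, a list of its own where there are three numbers: the shift along the tool's x, y, z in m, then the turn about the tool's z in degrees. A call has 1 to 5 rows; each row shifts and turns the commanded pose from where the row before left it, along the tool's axes as they then stand; what a row does not reach is not made up. A row lasts 1/12 s, in which the tool goes at most 41.7 mm and 7.16 degrees, less where a joint would pass 70% of its speed; a pose out of reach is approached as far as the arm can. A call is refused whole if a number of a shift passes 0.0417 or a number of a turn 7.16, either way. A call with a gripper value outside its range is refused whole. "hand" is the finger opening in m, from 0 to 0.087, set as the call begins (left out, the last holds). The fingers move at their own pace and stop on an object; the grip force is fixed at half the most. Time passes only in rows, so rows that do not move let the fingers close. It gives the time, the measured TCP pose, the force, the opening and the grip force at its end, in the units of the state.
- r.sense(): the state, without advancing time (a new reading comes with each control period).
- imaging.capture(name): name is "scene" or "top"; returns a dict with "frame" (420x560x3 uint8, blue, green, red), "intrinsics" (3x3 intrinsics, pixels), "dist" ([k1, k2, p1, p2, k3] as OpenCV has them; the pictures are not rectified), "eye" and "orientation" of the camera in the world. Camera axes: x right, y down, z forward; pixel columns grow to the right and rows downward; lengths in m; the calibration is good to about 2 mm. A picture is of the moment at which its call begins. There is no depth.
- r.finish_job(): hands the job in; it is judged then, once.
Trained networks look in a picture, given as the dict that the camera call returned (one of the last four; its "shot" number tells which), for a name from the list of things; names that differ only in an ending like _2 or _b are one class to them, and where a whole thing is asked for, a point or a joint stands for the part that bears it (a point fixed in the world has none). Each returns a list of dicts, best first, with "confidence" (0 to 1); they miss things now and then, are a little off and sometimes report something else, mostly with a low value. They report only what shows in the picture. A call takes as long as a camera call. They do not tell look-alikes from the thing itself.
- models.cut_out(picture, target): "region" (420x560 bool, what is visible of it) and "extent" ([left, top, width, height] as shares, 0 to 1, of the picture: columns of its width, rows of its height, round what is visible of it).
- models.place_of(picture, target): "at" ([column, row] as shares, 0 to 1, of the picture: columns of its width, rows of its height: a listed point, or the origin of a listed thing).
The state is a dict: "time_s": time; "joints": joint angles; "joint_velocities": joint speeds; "effort": joint torques, N m; "tcp_pos": TCP position; "ee_rot": TCP orientation; "wrist_force": force on the tool from outside, world axes, zero at the start; "moment": the same for the moment, N m; "gripper_width": opening from 0.0 (shut) to 1.0 (fully open); "gripper_force": force on a finger pad.
Only numpy, scipy, OpenCV 4.12 (cv2) and the standard library are available. Lean on these libraries where they do the work, as an engineer would, in place of code of your own. Each camera call takes 0.05 s, during which the arm holds its last target. There are 200 camera calls.

## Working session

There is one attempt and no reset: what is moved stays moved. The work goes in short steps, Python scripts to look and compute and a tool call to move; the robot and the scene stay as the last step left them, time stands still between calls to the robot, and variables do not carry over. Pictures are saved under pics/ and viewed, at most 14 in all, crops included, and the job is handed in when it is done.

Besides the shell and the picture viewer there is one more tool, called after "Call:" as name([rows], argument=value, ...), one row to a line, values as JSON. apply_moves: Moves the arm, as the interface text tells. Its arguments: {"type":"object","properties":{"moves":{"type":"array"},"hand":{"type":"number"}},"required":["moves"]}

```bash
mkdir -p pics; cat > h.py <<'E'
import numpy as np, cv2
from station import r, imaging, models
def ray(p,uv):
    d=cv2.undistortPoints(np.array([[uv]],float),p["intrinsics"],np.array(p["dist"],float))[0,0]
    return np.array(p["eye"]),np.array(p["orientation"])@np.array([d[0],d[1],1])
def onz(p,uv,z):
    e,d=ray(p,uv); return e+d*(z-e[2])/d[2]
def proj(p,X):
    R=np.array(p["orientation"]);t=-R.T@np.array(p["eye"])
    return cv2.projectPoints(np.atleast_2d(np.array(X,float)),cv2.Rodrigues(R.T)[0],t,np.array(p["intrinsics"],float),np.array(p["dist"],float))[0][:,0]
E
python3 - <<'E'
from h import *
np.set_printoptions(precision=3,suppress=True)
for n in("top","scene"):
    p=imaging.capture(n); cv2.imwrite(f"pics/{n}0.png",p["frame"]); print(n,p["eye"])
    for t in("flask_1","base_1","flower_model"):
        for o in models.place_of(p,t):
            uv=np.array(o["at"])*[560,420]; print(t,round(o["confidence"],2),uv,onz(p,uv,0)[:2])
        if t!="base_1":
         for o in models.cut_out(p,t): print(' cut',round(o["confidence"],2),np.array(o["extent"])*[560,420,560,420])
print(r.sense())
E
```

```text
top [ 0.476 -0.002  1.215]
flask_1 0.89 [387.128 183.918] [ 0.592 -0.364]
flask_1 0.78 [161.504 184.38 ] [0.588 0.368]
flask_1 0.62 [184.408 238.098] [0.415 0.291]
flask_1 0.58 [178.92 216.09] [0.486 0.309]
flask_1 0.54 [385.224 237.594] [ 0.418 -0.357]
flask_1 0.44 [211.008 239.19 ] [0.412 0.205]
flask_1 0.42 [190.008 261.198] [0.341 0.272]
 cut 0.69 [378.504 229.992  19.096  15.414]
 cut 0.63 [175.28  231.504  11.704  12.18 ]
 cut 0.63 [145.208 175.014  19.712  19.404]
 cut 0.62 [203.392 233.394  12.208  13.818]
 cut 0.56 [380.184 172.494  25.704  21.882]
base_1 0.94 [277.088 164.22 ] [ 0.654 -0.006]
base_1 0.71 [306.488 229.698] [ 0.443 -0.101]
base_1 0.64 [292.824 189.294] [ 0.573 -0.057]
base_1 0.62 [298.48  206.388] [ 0.518 -0.075]
flower_model 0.61 [366.296 140.994] [ 0.732 -0.297]
 cut 0.9 [350.392 115.08   39.312  42.21 ]
scene [0.156 0.626 0.654]
flask_1 0.97 [256.088 328.608] [0.416 0.299]
flask_1 0.9 [295.4   339.318] [0.34  0.283]
flask_1 0.81 [375.424 158.592] [ 0.415 -0.356]
flask_1 0.8 [322.896 144.186] [ 0.587 -0.355]
flask_1 0.68 [161.   321.51] [0.585 0.378]
 cut 0
[... 373 characters left out ...]
.5 ] [ 0.515 -0.084]
base_1 0.78 [332.08  197.484] [ 0.453 -0.127]
flower_model 0.78 [270.704 142.212] [ 0.738 -0.288]
 cut 0.86 [249.928  98.91   39.2    52.08 ]
{'time_s': 0.6, 'joints': array([-62.535,  22.041,   0.455,  -0.001, -68.411, -14.818]), 'joint_velocities': array([-0.039,  0.027,  0.052,  0.076,  0.072,  0.069]), 'effort': array([ -0.   , -39.021,  18.753,   4.222,   0.015,  -0.   ]), 'tcp_pos': array([ 0.137, -0.61 ,  0.223]), 'ee_rot': array([[-0.976, -0.219,  0.   ],
       [-0.219,  0.976, -0.   ],
       [-0.   , -0.   , -1.   ]]), 'wrist_force': array([0.   , 0.166, 0.451]), 'moment': array([0.004, 0.054, 0.014]), 'gripper_force': 0.0, 'gripper_width': 1.0011363791700785}
```

```bash
python3 - <<'E'
import cv2
a=cv2.imread("pics/top0.png")[100:290,130:410]; cv2.imwrite("pics/top0c.png",cv2.resize(a,None,fx=2.85,fy=2.85,interpolation=cv2.INTER_CUBIC))
a=cv2.imread("pics/scene0.png")[80:380,120:420]; cv2.imwrite("pics/scene0c.png",cv2.resize(a,None,fx=2,fy=2,interpolation=cv2.INTER_CUBIC))
E
```

```text
(no output)
```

View pics/top0c.png

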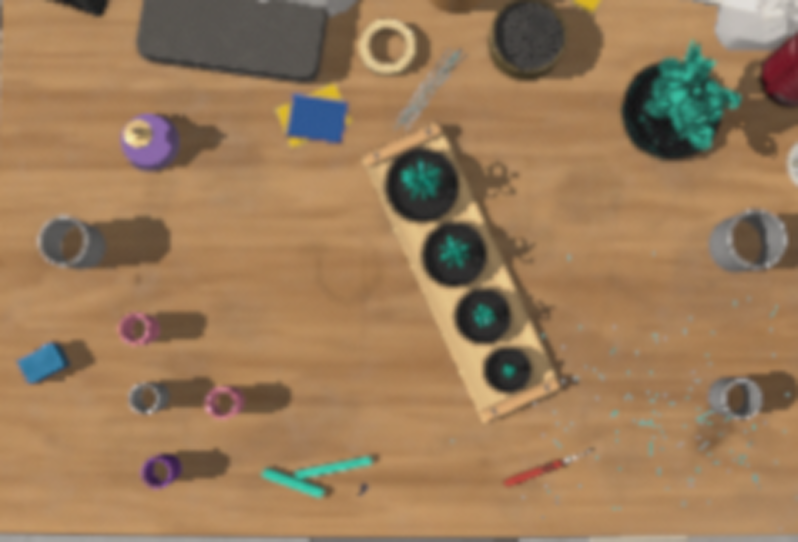

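View pics/scene0c.png

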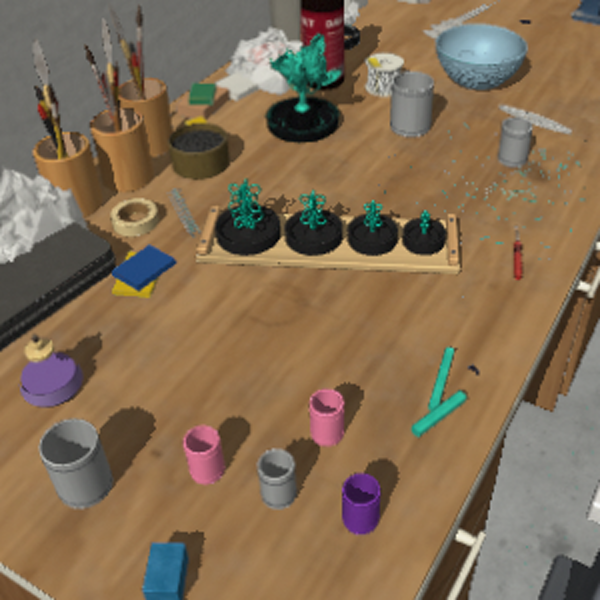

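Top view (crop ×2.857): bases run from the largest at crop (422,185) to the smallest at (508,370). Grey flasks are at (68,242), (148,398), (748,240) and (740,398); pink and purple decoys are at (138,328), (223,402) and (160,470). The scene view agrees. Next I fit the models to both views.

```bash
cat > fit.py <<'E'
from h import *
from scipy.optimize import minimize
S=6
def cyl(x,y,z0,z1,d,n=48):
    a=np.linspace(0,2*np.pi,n,endpoint=False); c=np.c_[x+d/2*np.cos(a),y+d/2*np.sin(a)]
    return np.vstack([np.c_[c,np.full(n,z0)],np.c_[c,np.full(n,z1)]])
def sil(p,X,box):
    h=cv2.convexHull(((proj(p,X)+.5-box[:2])*S*16).astype(np.int32)-8)
    m=np.zeros((box[3]*S,box[2]*S),np.uint8); cv2.fillConvexPoly(m,h,1,cv2.LINE_AA,4); return m>0
def iou(a,b): return (a&b).sum()/max(1,(a|b).sum())
def crop(reg,box): 
    m=reg[box[1]:box[1]+box[3],box[0]:box[0]+box[2]].astype(np.float32)
    return cv2.resize(m,None,fx=S,fy=S,interpolation=cv2.INTER_LINEAR)>.5
def regions(p,t,gray=False):
    return [o["region"] for o in models.cut_out(p,t)]
def boxat(p,X):
    q=proj(p,X); lo=np.floor(q.min(0)).astype(int)-12; hi=np.ceil(q.max(0)).astype(int)+12
    return np.r_[lo,hi-lo]
def best(p,regs,X):
    b=boxat(p,X); s=sil(p,X,b); l=[(iou(s,crop(g,b)) ,i) for i,g in enumerate(regs)]
    v,i=max(l) if l else (0,0); return (v,b,crop(regs[i],b)) if v>.25 else None
def fit(ps,RR,x,y,d,h,z=0):
    T=[(p,best(p,g,cyl(x,y,z,z+h,d))) for p,g in zip(ps,RR)]
    out=[]
    for sub in (T[:1],T[1:],T):
        sub=[t for t in sub if t[1]]
        if not sub: out.append(None);continue
        f=lambda q:sum(1-iou(sil(p,cyl(q[0]/1e3,q[1]/1e3,z,z+h,d),b[1]),b[2]) for p,b in sub)
        m=minimize(f,[x*1e3,y*1e3],method="Nelder-Mead",options=dict(initial_simplex=np.array([[x*1e3,y*1e3],[x*1e3+6,y*1e3],[x*1e3,y*1e3+6]])))
        out.append((np.round(m.x,1),round(m.fun/len(sub),3)))
    return out
E
cat > m1.py <<'E'
from fit import *
ps=[imaging.capture(n) for n in("top","scene")]
FR=[regions(p,"flask_1") for p in ps]; BR=[regions(p,"base_1") for p in ps]
D=[(.034,.05),(.044,.06),(.054,.07),(.064,.08)]
for x,y,ks in((.415,.291,(0,1)),(.418,-.357,(0,1,2)),(.588,.368,(2,3)),(.592,-.362,(2,3))):
    for k in ks: print("flask",k+1,fit(ps,FR,x,y,*D[k]))
B=[(.447,-.105),(.517,-.077),(.578,-.05),(.655,-.008)]
for i,g in enumerate(BR): print(i,[int(q.sum()) for q in g])
# joint fit on dark (black rubber) + green pixels
def dark(p):
    f=p["frame"].astype(int); b,g,rr=f[...,0],f[...,1],f[...,2]
    return ((f.max(2)<75)|((g-rr>25)))
from scipy.ndimage import binary_fill_holes
M=[]
for p,g in zip(ps,BR):
    M.append(np.any(g,axis=0) if g else dark(p)&False)
off=np.array([0,.065,.14,.225]); dia=[.054,.064,.074,.084]
def pos(q): 
    return [(q[0]/1e3+o*np.cos(q[2]/1e2),q[1]/1e3+o*np.sin(q[2]/1e2)) for o in off]
def cost(q,sel=(0,1)):
    c=0
    for j in sel:
        p=ps[j]; b=BX[j]; m=np.zeros((b[3]*S,b[2]*S),bool)
        for (x,y),d in zip(pos(q),dia): m|=sil(p,cyl(x,y,q[3]/1e3,q[3]/1e3+.018,d),b)
        c+=1-iou(m,MC[j])
    return c
q0=[447,-105,42,8]
BX=[boxat(p,np.vstack([cyl(x,y,0,.03,.09) for x,y in pos(q0)])) for p in ps]
for nm,MM in(("net",M),("dark",[dark(p) for p in ps])):
    MC=[crop(m,b) for m,b in zip(MM,BX)]
    for sel in((0,),(1,),(0,1)):
        s=np.array([q0]+[np.array(q0)+e for e in np.diag([8,8,6,6])],float)
        f=(lambda q:cost([*q[:3],10],sel)) if len(sel)==1 else cost
        if len(sel)==1: s=s[:4,:3]
        m=minimize(f,s[0],method="Nelder-Mead",options=dict(initial_simplex=s,maxiter=250))
        print(nm,sel,np.round(m.x,1),round(m.fun,3),np.round(pos(m.x),4).tolist())
E
python3 m1.py
```

```text
flask 1 [(array([413.3, 291.4]), np.float64(0.488)), (array([414., 293.]), np.float64(0.039)), (array([413.9, 293. ]), np.float64(0.264))]
flask 2 [(array([416. , 282.8]), np.float64(0.687)), (array([417.2, 289.5]), np.float64(0.384)), (array([415., 289.]), np.float64(0.537))]
flask 1 [(array([ 411.9, -359.1]), np.float64(0.548)), (array([ 414.3, -352.9]), np.float64(0.328)), (array([ 411.8, -359.1]), np.float64(0.44))]
flask 2 [(array([ 414.8, -353.1]), np.float64(0.573)), (array([ 414.3, -354. ]), np.float64(0.083)), (array([ 414. , -353.2]), np.float64(0.328))]
flask 3 [(array([ 416.5, -345. ]), np.float64(0.712)), (array([ 418.2, -359.9]), np.float64(0.35)), (array([ 418.9, -358.8]), np.float64(0.533))]
flask 3 [(array([582.3, 378.6]), np.float64(0.268)), (array([582.1, 378.1]), np.float64(0.042)), (array([582.3, 378.4]), np.float64(0.157))]
flask 4 [(array([581.2, 371.1]), np.float64(0.465)), (array([583.8, 374.2]), np.float64(0.265)), (array([583.2, 374. ]), np.float64(0.366))]
flask 3 [(array([ 588.4, -374.5]), np.float64(0.482)), (array([ 585.8, -366.2]), np.float64(0.182)), 
[... 240 characters left out ...]
et (0,) [445.9 -98.5  42.1] 0.067 [[0.4459, -0.0985], [0.5052, -0.072], [0.5737, -0.0413], [0.6513, -0.0066]]
net (1,) [ 447.2 -105.    43.7] 0.12 [[0.4472, -0.105], [0.5061, -0.0775], [0.5741, -0.0458], [0.6511, -0.0098]]
net (0, 1) [ 445.2 -100.2   42.9   13.5] 0.197 [[0.4452, -0.1002], [0.5043, -0.0731], [0.5725, -0.0419], [0.6498, -0.0065]]
dark (0,) [ 445.1 -103.4   43.2] 0.176 [[0.4451, -0.1034], [0.5041, -0.0762], [0.5722, -0.0448], [0.6494, -0.0091]]
dark (1,) [ 446.4 -105.1   43.1] 0.143 [[0.4464, -0.1051], [0.5055, -0.0779], [0.5736, -0.0466], [0.6509, -0.0111]]
dark (0, 1) [ 445.9 -104.5   43.4   10.8] 0.32 [[0.4459, -0.1045], [0.5048, -0.0771], [0.5729, -0.0456], [0.65, -0.0099]]
```

```bash
cat > ov.py <<'E'
from h import *
def overlay(p,q,z0,box,F,name=None):
    x0,y0,w,h=box; im=cv2.resize(p["frame"][y0:y0+h,x0:x0+w],None,fx=F,fy=F,interpolation=cv2.INTER_CUBIC)
    a=np.linspace(0,2*np.pi,60)
    for o,d in zip([0,.065,.14,.225],[.054,.064,.074,.084]):
        cx,cy=q[0]+o*np.cos(q[2]),q[1]+o*np.sin(q[2])
        for dd,z,c in((d,.018,(0,0,255)),(d,0,(255,255,0)),(d-.014,.006,(0,255,255))):
            P=proj(p,np.c_[cx+dd/2*np.cos(a),cy+dd/2*np.sin(a),np.full(60,z0+z)])
            cv2.polylines(im,[((P+.5-[x0,y0])*F*16).astype(np.int32)],True,c,1,cv2.LINE_AA,4)
    return im
E
python3 - <<'E'
from ov import *
a=overlay(imaging.capture("top"),(.4457,-.1005,.425),.010,(252,140,80,115),5)
b=overlay(imaging.capture("scene"),(.4457,-.1005,.425),.010,(215,160,140,60),5.5)
b=cv2.resize(b,None,fx=.52,fy=.52)
H=max(a.shape[0],b.shape[0]); pad=lambda i:cv2.copyMakeBorder(i,0,H-i.shape[0],0,0,cv2.BORDER_CONSTANT)
o=np.hstack([pad(a),pad(b)]); print(o.shape); cv2.imwrite("pics/ov1.png",o[:600,:800])
E
```

```text
(575, 800, 3)
```

View pics/ov1.png

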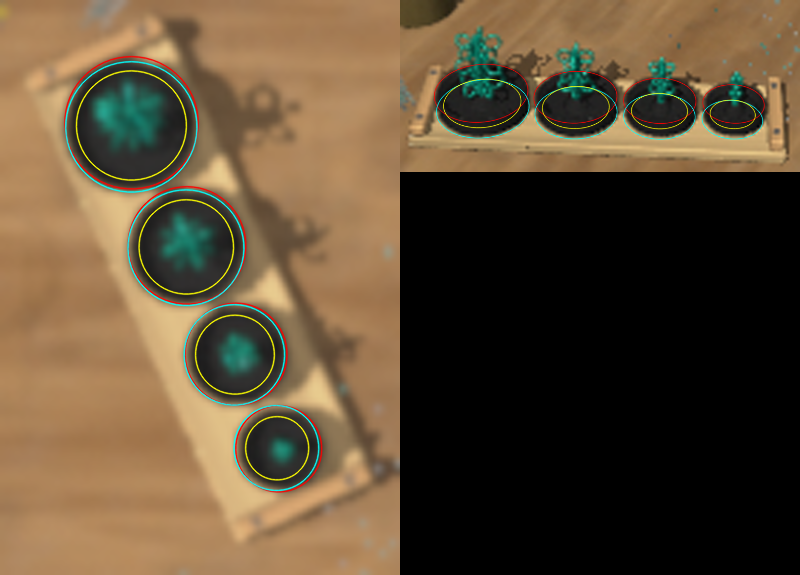

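Call:
apply_moves([
  [[-0.028,-0.03,0],-5.7],
  [[-0.028,-0.03,0],-5.7],
  [[0,0,0],0],
])

```text
time_s: 1.25
tcp_pos: [0.2117, -0.655, 0.2207]
ee_rot: [[-0.91, -0.414, 0.001], [-0.414, 0.91, -0.001], [-0.0, -0.001, -1.0]]
wrist_force: [-0.2, 0.1, -1.1]
gripper_width: 1.001
gripper_force: 0.0
```

The overlay matches all four collars in both views. In the top crop the base centres are at (131,126), (186,246), (235,355) and (277,448). I'm moving to flask_1.

Call:
apply_moves([
  [[-0.0336,0.0237,0],0],
  [[-0.0336,0.0237,0],0],
  [[-0.0336,0.0237,0],0],
  [[-0.0336,0.0237,0],0],
  [[-0.0336,0.0237,0],0],
])

```text
time_s: 1.67
tcp_pos: [0.3126, -0.4743, 0.2225]
ee_rot: [[-0.913, -0.407, 0.0], [-0.407, 0.913, -0.0], [0.0, -0.0, -1.0]]
wrist_force: [1.1, -0.7, 1.0]
gripper_width: 0.999
gripper_force: 0.0
```

Call:
apply_moves([
  [[-0.0336,0.0237,0],0],
  [[-0.0336,0.0237,0],0],
  [[-0.0336,0.0237,0],0],
  [[-0.0336,0.0237,0],0],
  [[-0.0336,0.0237,0],0],
])

```text
time_s: 2.08
tcp_pos: [0.4178, -0.2974, 0.223]
ee_rot: [[-0.913, -0.408, 0.001], [-0.408, 0.913, -0.0], [-0.001, -0.001, -1.0]]
wrist_force: [0.5, -0.8, 0.4]
gripper_width: 1.0
gripper_force: 0.0
```

Call:
apply_moves([
  [[-0.016,0.036,0],0],
  [[-0.016,0.036,0],0],
  [[-0.016,0.036,0],0],
  [[-0.016,0.036,0],0],
  [[-0.016,0.036,0],0],
])

```text
time_s: 2.5
tcp_pos: [0.4165, -0.1005, 0.2229]
ee_rot: [[-0.913, -0.407, 0.001], [-0.407, 0.913, 0.0], [-0.001, -0.0, -1.0]]
wrist_force: [1.6, 1.2, 0.0]
gripper_width: 1.002
gripper_force: 0.0
```

Call:
apply_moves([
  [[-0.016,0.036,0],0],
  [[-0.016,0.036,0],0],
  [[-0.016,0.036,0],0],
  [[-0.016,0.036,0],0],
  [[-0.016,0.036,0],0],
])

```text
time_s: 2.92
tcp_pos: [0.416, 0.0967, 0.2231]
ee_rot: [[-0.913, -0.408, 0.001], [-0.408, 0.913, 0.001], [-0.001, 0.0, -1.0]]
wrist_force: [1.2, 0.3, -0.5]
gripper_width: 1.003
gripper_force: 0.0
```

Call:
apply_moves([
  [[-0.016,0.036,0],0],
  [[-0.016,0.036,0],0],
  [[-0.016,0.036,0],0],
  [[-0.016,0.036,0],0],
  [[0,0,0],0],
])

```text
time_s: 3.33
tcp_pos: [0.4169, 0.2581, 0.2226]
ee_rot: [[-0.911, -0.412, 0.002], [-0.412, 0.911, 0.002], [-0.003, 0.001, -1.0]]
wrist_force: [0.5, 0.2, -0.1]
gripper_width: 1.0
gripper_force: 0.0
```

```bash
cat > d.py <<'E'
import sys
from h import *
s=r.sense(); t=np.array([float(v) for v in sys.argv[1:4]])-s["tcp_pos"]
print("tool shift",np.round(s["ee_rot"].T@t,4),"norm",round(np.linalg.norm(t),3),"t",s["time_s"],np.round(s["tcp_pos"],4),np.round(s["joints"],0))
E
python3 d.py .414 .293 .1
```

```text
tool shift [-0.0114  0.0329  0.1227] norm 0.128 t 3.3333 [0.4169 0.2581 0.2226] [  51.    9.  -18.    0.  -63. -116.]
```

Call:
apply_moves([
  [[-0.0057,0.0165,0.03],0],
  [[-0.0057,0.0165,0.03],0],
  [[0,0,0.04],0],
  [[0,0,0.03],0],
  [[0,0,0],0],
], hand=0.07)

```text
time_s: 3.75
tcp_pos: [0.4098, 0.2837, 0.0869]
ee_rot: [[-0.914, -0.406, -0.009], [-0.406, 0.914, -0.01], [0.012, -0.005, -1.0]]
wrist_force: [0.6, -1.2, -0.8]
gripper_width: 0.812
gripper_force: 0.0
```

```bash
python3 d.py .414 .293 .019; python3 - <<'E'
from h import *
p=imaging.capture("scene"); a=p["frame"][230:350,200:340]; cv2.imwrite("pics/g1.png",cv2.resize(a,None,fx=4,fy=4,interpolation=cv2.INTER_CUBIC))
E
```

```text
tool shift [-0.0084  0.0072  0.0678] norm 0.069 t 3.75 [0.4098 0.2837 0.0869] [  53.   19.  -27.   -0.  -45. -119.]
```

View pics/g1.png

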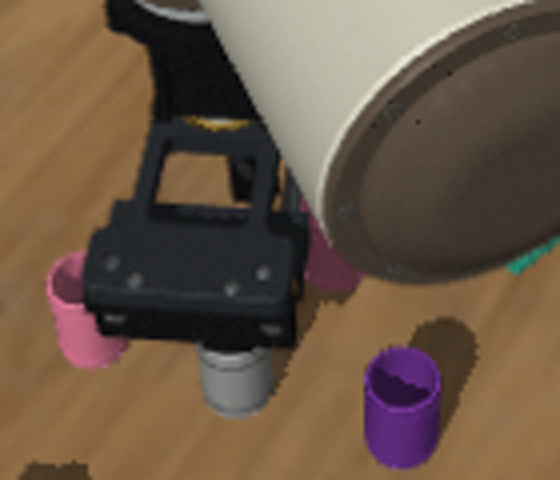

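The gripper stands over the grey flask_1 (crop 237,375) and is clear of the pink and purple decoys.

Call:
apply_moves([
  [[-0.008,0.0075,0],0],
  [[0,0,0],0],
  [[0,0,0],0],
])

```text
time_s: 4.05
tcp_pos: [0.419, 0.2991, 0.095]
ee_rot: [[-0.913, -0.408, 0.004], [-0.408, 0.913, 0.004], [-0.005, 0.002, -1.0]]
wrist_force: [0.5, -0.3, -0.2]
gripper_width: 0.804
gripper_force: 0.0
```

```bash
python3 d.py .414 .293 .019
```

```text
tool shift [ 0.0074 -0.0037  0.0759] norm 0.076 t 4.05 [0.419  0.2991 0.095 ] [  54.   19.  -25.    0.  -46. -120.]
```

Call:
apply_moves([
  [[0.0065,-0.005,0.02],0],
  [[0,0,0.02],0],
  [[0,0,0.012],0],
  [[0,0,0],0],
  [[0,0,0],0],
])

```text
time_s: 4.47
tcp_pos: [0.4141, 0.2904, 0.0416]
ee_rot: [[-0.913, -0.408, 0.001], [-0.408, 0.913, 0.001], [-0.001, 0.0, -1.0]]
wrist_force: [0.3, 0.5, -0.2]
gripper_width: 0.806
gripper_force: 0.0
```

Call:
apply_moves([
  [[0,0,0],0],
  [[0,0,0],0],
])

```text
time_s: 4.63
tcp_pos: [0.4143, 0.2909, 0.0421]
ee_rot: [[-0.913, -0.408, 0.002], [-0.408, 0.913, 0.003], [-0.003, 0.001, -1.0]]
wrist_force: [-0.3, -0.3, -0.1]
gripper_width: 0.805
gripper_force: 0.0
```

```bash
python3 d.py .414 .293 .019
```

```text
tool shift [-0.0005  0.002   0.0231] norm 0.023 t 4.6333 [0.4143 0.2909 0.0421] [  53.   23.  -29.    0.  -38. -119.]
```

Call:
apply_moves([
  [[0,0.002,0.012],0],
  [[0,0,0.011],0],
  [[0,0,0],0],
  [[0,0,0],0],
])

```text
time_s: 4.97
tcp_pos: [0.4129, 0.292, 0.018]
ee_rot: [[-0.913, -0.408, 0.0], [-0.408, 0.913, 0.0], [-0.0, 0.0, -1.0]]
wrist_force: [0.5, -0.3, -0.0]
gripper_width: 0.808
gripper_force: 0.0
```

Call:
apply_moves([
  [[0,0,0],0],
  [[0,0,0],0],
  [[0,0,0],0],
  [[0,0,0],0],
  [[0,0,0],0],
], hand=0.0)

```text
time_s: 5.38
tcp_pos: [0.4128, 0.2919, 0.0179]
ee_rot: [[-0.913, -0.408, 0.0], [-0.408, 0.913, 0.001], [-0.001, 0.0, -1.0]]
wrist_force: [0.5, 0.4, -0.1]
gripper_width: 0.511
gripper_force: 0.0
```

Call:
apply_moves([
  [[0,0,0],0],
  [[0,0,0],0],
  [[0,0,0],0],
])

```text
time_s: 5.63
tcp_pos: [0.4128, 0.2919, 0.0177]
ee_rot: [[-0.913, -0.408, 0.0], [-0.408, 0.913, 0.0], [-0.0, 0.0, -1.0]]
wrist_force: [-0.7, 0.0, 1.2]
gripper_width: 0.361
gripper_force: 30.0
```

Call:
apply_moves([
  [[0,0,-0.015],0],
  [[0,0,-0.035],0],
  [[0,0,-0.035],0],
  [[0,0,-0.025],0],
  [[0,0,-0.01],0],
])

```text
time_s: 6.05
tcp_pos: [0.4141, 0.2933, 0.1414]
ee_rot: [[-0.913, -0.408, 0.005], [-0.408, 0.913, 0.005], [-0.007, 0.003, -1.0]]
wrist_force: [0.9, 0.0, 0.0]
gripper_width: 0.365
gripper_force: 30.0
```

Call:
apply_moves([
  [[0.007,-0.02,0],0],
  [[0.0125,-0.035,0],0],
  [[0.0125,-0.035,0],0],
  [[0.0125,-0.035,0],0],
  [[0.0125,-0.035,0],0],
])

```text
time_s: 6.47
tcp_pos: [0.4248, 0.1206, 0.1366]
ee_rot: [[-0.913, -0.408, -0.002], [-0.408, 0.913, -0.001], [0.002, 0.0, -1.0]]
wrist_force: [0.7, -0.9, -0.9]
gripper_width: 0.36
gripper_force: 30.0
```

Call:
apply_moves([
  [[0.0125,-0.035,0],0],
  [[0.0125,-0.035,0],0],
  [[0.0125,-0.035,0],0],
  [[0.0125,-0.035,0],0],
  [[0.0125,-0.035,0],0],
])

```text
time_s: 6.88
tcp_pos: [0.4391, -0.0646, 0.1368]
ee_rot: [[-0.913, -0.408, -0.002], [-0.408, 0.913, 0.0], [0.001, 0.001, -1.0]]
wrist_force: [0.5, 0.2, -0.5]
gripper_width: 0.364
gripper_force: 30.0
```

Call:
apply_moves([
  [[0.0085,-0.025,0],0],
  [[0.004,-0.012,0],0],
  [[0,0,0],0],
  [[0,0,0],0],
  [[0,0,0],0],
])

```text
time_s: 7.3
tcp_pos: [0.4433, -0.1013, 0.1369]
ee_rot: [[-0.913, -0.408, -0.001], [-0.408, 0.913, 0.0], [0.001, 0.001, -1.0]]
wrist_force: [0.2, 1.9, -0.6]
gripper_width: 0.361
gripper_force: 30.0
```

```bash
python3 d.py .4444 -.1011 .034
```

```text
tool shift [-0.0012 -0.0004  0.1029] norm 0.103 t 7.3 [ 0.4433 -0.1013  0.1369] [  8.  11. -30.  -0. -50. -74.]
```

```bash
cat > chk.py <<'E'
import sys
from ov import *
from fit import cyl
x,y,zb,d,h=[float(v) for v in sys.argv[1:6]]
p=imaging.capture("scene"); box=(205,95,170,120); F=4.5
im=overlay(p,(.4457,-.1005,.425),.010,box,F)
X=cyl(x,y,zb,zb+h,d)
for c in(X[:48],X[48:]): cv2.polylines(im,[((proj(p,c)+.5-box[:2])*F*16).astype(np.int32)],True,(255,0,255),1,cv2.LINE_AA,4)
cv2.imwrite("pics/"+sys.argv[6],im)
E
python3 chk.py .4444 -.1002 .119 .034 .05 c1.png
```

```text
(no output)
```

View pics/c1.png

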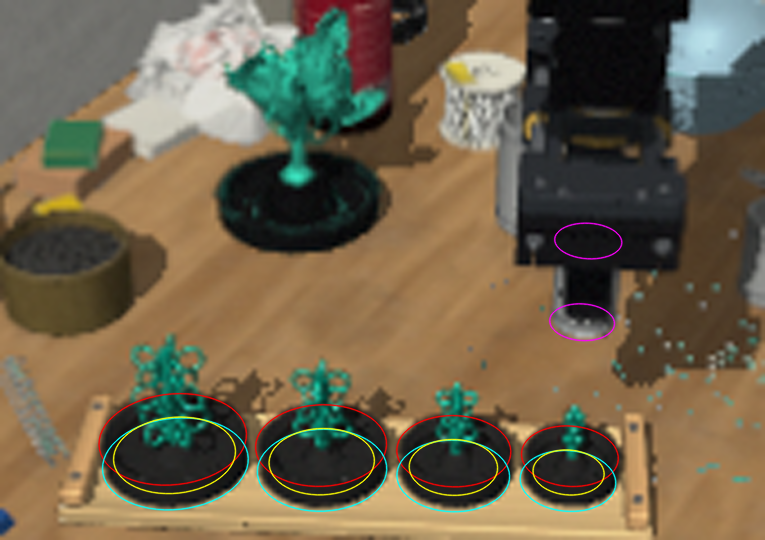

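The held flask_1 has its lower rim at crop (583,322), which matches the prediction over base_1. I'm lowering it.

Call:
apply_moves([
  [[-0.001,0,0.015],0],
  [[0,0,0.025],0],
  [[0,0,0.025],0],
  [[0,0,0.015],0],
  [[0,0,0],0],
])

```text
time_s: 7.77
tcp_pos: [0.4421, -0.1004, 0.0547]
ee_rot: [[-0.913, -0.409, -0.007], [-0.409, 0.913, -0.0], [0.007, 0.003, -1.0]]
wrist_force: [-0.9, 0.4, -1.0]
gripper_width: 0.363
gripper_force: 30.0
```

Call:
apply_moves([
  [[0,0,0.007],0],
  [[0,0,0.007],0],
  [[0,0,0],0],
  [[0,0,0],0],
  [[0,0,0],0],
])

```text
time_s: 8.18
tcp_pos: [0.4452, -0.1012, 0.0442]
ee_rot: [[-0.913, -0.408, 0.001], [-0.408, 0.913, 0.0], [-0.001, -0.001, -1.0]]
wrist_force: [0.3, 0.0, -0.8]
gripper_width: 0.365
gripper_force: 30.0
```

Call:
apply_moves([
  [[0,0,0.003],0],
  [[0,0,0.003],0],
  [[0,0,0],0],
  [[0,0,0],0],
])

```text
time_s: 8.52
tcp_pos: [0.4445, -0.1014, 0.0374]
ee_rot: [[-0.913, -0.407, -0.0], [-0.407, 0.913, -0.0], [0.0, 0.0, -1.0]]
wrist_force: [0.1, -0.4, -0.5]
gripper_width: 0.365
gripper_force: 30.0
```

Call:
apply_moves([
  [[0,0,0.002],0],
  [[0,0,0.0015],0],
  [[0,0,0],0],
  [[0,0,0],0],
])

```text
time_s: 8.85
tcp_pos: [0.4451, -0.1013, 0.0355]
ee_rot: [[-0.913, -0.408, 0.001], [-0.408, 0.913, -0.0], [-0.001, -0.001, -1.0]]
wrist_force: [-2.5, 0.9, 12.8]
gripper_width: 0.366
gripper_force: 30.0
```

Call:
apply_moves([
  [[0,0,0.001],0],
  [[0,0,0],0],
  [[0,0,0],0],
])

```text
time_s: 9.1
tcp_pos: [0.4452, -0.1013, 0.0354]
ee_rot: [[-0.913, -0.409, 0.001], [-0.409, 0.913, -0.001], [-0.001, -0.001, -1.0]]
wrist_force: [-4.4, 2.2, 21.6]
gripper_width: 0.365
gripper_force: 30.0
```

Call:
apply_moves([
  [[0,0,-0.001],0],
  [[0,0,0],0],
  [[0,0,0],0],
  [[0,0,0],0],
], hand=0.06)

```text
time_s: 9.43
tcp_pos: [0.4446, -0.1013, 0.0338]
ee_rot: [[-0.913, -0.407, -0.0], [-0.407, 0.913, -0.0], [0.0, 0.0, -1.0]]
wrist_force: [-0.2, -0.4, -0.2]
gripper_width: 0.581
gripper_force: 0.0
```

Call:
apply_moves([
  [[0,0,0],0],
  [[0,0,-0.015],0],
  [[0,0,-0.03],0],
  [[0,0,-0.035],0],
  [[0,0,-0.025],0],
])

```text
time_s: 9.85
tcp_pos: [0.4452, -0.1014, 0.1411]
ee_rot: [[-0.913, -0.408, 0.001], [-0.408, 0.913, -0.0], [-0.001, -0.001, -1.0]]
wrist_force: [1.0, -0.7, 0.7]
gripper_width: 0.691
gripper_force: 0.0
```

Call:
apply_moves([
  [[0.01,-0.0165,0],0],
  [[0.02,-0.033,0],0],
  [[0.02,-0.033,0],0],
  [[0.02,-0.033,0],0],
  [[0.02,-0.033,0],0],
], hand=0.075)

```text
time_s: 10.27
tcp_pos: [0.4225, -0.2751, 0.1389]
ee_rot: [[-0.913, -0.408, -0.0], [-0.408, 0.913, 0.0], [0.0, 0.0, -1.0]]
wrist_force: [1.8, -0.1, -0.3]
gripper_width: 0.851
gripper_force: 0.0
```

Call:
apply_moves([
  [[0.02,-0.033,0],0],
  [[0.014,-0.025,0],0],
  [[0.007,-0.0115,0],0],
  [[0,0,0],0],
  [[0,0,0],0],
])

```text
time_s: 10.68
tcp_pos: [0.4132, -0.3541, 0.1382]
ee_rot: [[-0.914, -0.406, -0.001], [-0.406, 0.914, 0.001], [0.001, 0.001, -1.0]]
wrist_force: [-1.1, -0.3, 0.2]
gripper_width: 0.86
gripper_force: 0.0
```

```bash
python3 d.py .4142 -.3535 .03; sed -i 's/(.4457,-.1005,.425),.010/(.4457,-.1005,.425),.012/' chk.py; python3 chk.py .4457 -.1005 .018 .034 .05 c2.png; python3 -c "
from fit import *
p=imaging.capture('scene')
g=regions(p,'flask_1')
print(fit([p,p],[g,g],.4457,-.1005,.034,.05,.018)[0],fit([p,p],[g,g],.414,-.3535,.044,.06)[0])"
```

```text
tool shift [-0.0012  0.      0.1082] norm 0.108 t 10.6833 [ 0.4132 -0.3541  0.1382] [-24.  19. -18.  -0. -54. -43.]
(array([ 449.1, -108.4]), np.float64(0.197)) (array([ 417.5, -360.6]), np.float64(0.235))
```

View pics/c2.png

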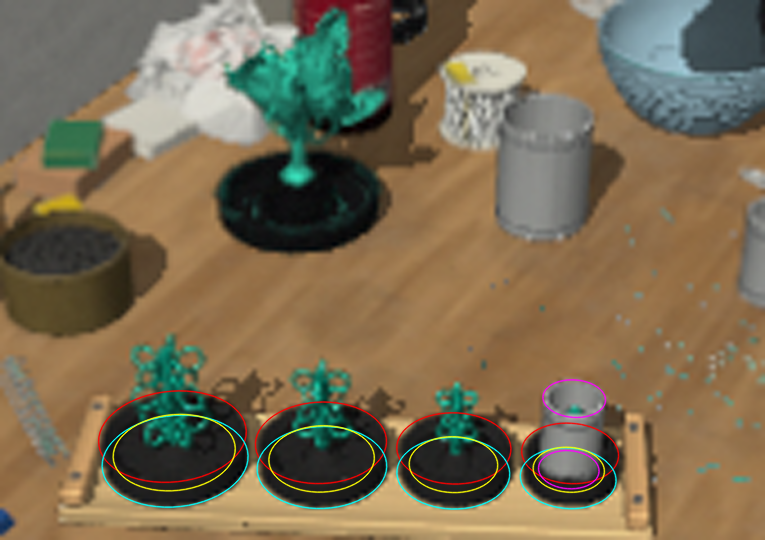

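Flask_1 stands upright in collar 1, with its top rim at crop (573,397). Next is flask_2.

Call:
apply_moves([
  [[-0.001,0,0.015],0],
  [[0,0,0.03],0],
  [[0,0,0.03],0],
  [[0,0,0.02],0],
  [[0,0,0.01],0],
])

```text
time_s: 11.25
tcp_pos: [0.4135, -0.3514, 0.0316]
ee_rot: [[-0.913, -0.409, -0.004], [-0.409, 0.913, 0.002], [0.003, 0.004, -1.0]]
wrist_force: [-0.3, 0.9, 0.5]
gripper_width: 0.862
gripper_force: 0.0
```

Call:
apply_moves([
  [[0,0,0.005],0],
  [[0,0,0],0],
  [[0,0,0],0],
  [[0,0,0],0],
])

```text
time_s: 11.58
tcp_pos: [0.416, -0.3537, 0.0305]
ee_rot: [[-0.913, -0.408, 0.003], [-0.408, 0.913, -0.001], [-0.002, -0.002, -1.0]]
wrist_force: [-0.8, 0.2, -0.8]
gripper_width: 0.857
gripper_force: 0.0
```

Call:
apply_moves([
  [[0,0,0],0],
  [[0,0,0],0],
  [[0,0,0],0],
  [[0,0,0],0],
  [[0,0,0],0],
], hand=0.0)

```text
time_s: 12.0
tcp_pos: [0.4149, -0.3534, 0.0293]
ee_rot: [[-0.913, -0.407, 0.0], [-0.407, 0.913, -0.0], [-0.0, -0.0, -1.0]]
wrist_force: [-1.0, 0.1, -0.0]
gripper_width: 0.566
gripper_force: 0.0
```

Call:
apply_moves([
  [[0,0,0],0],
  [[0,0,0],0],
  [[0,0,0],0],
  [[0,0,0],0],
])

```text
time_s: 12.33
tcp_pos: [0.415, -0.3535, 0.0292]
ee_rot: [[-0.913, -0.408, 0.0], [-0.408, 0.913, -0.0], [-0.0, -0.0, -1.0]]
wrist_force: [-0.0, -1.6, 0.8]
gripper_width: 0.499
gripper_force: 30.0
```

Call:
apply_moves([
  [[0,0,-0.015],0],
  [[0,0,-0.035],0],
  [[0,0,-0.035],0],
  [[0,0,-0.025],0],
  [[0,0,-0.01],0],
])

```text
time_s: 12.75
tcp_pos: [0.4163, -0.3542, 0.1528]
ee_rot: [[-0.913, -0.408, 0.006], [-0.408, 0.913, -0.003], [-0.004, -0.005, -1.0]]
wrist_force: [0.9, -0.1, -0.9]
gripper_width: 0.497
gripper_force: 30.0
```

Call:
apply_moves([
  [[-0.013,0.0145,0],0],
  [[-0.026,0.029,0],0],
  [[-0.026,0.029,0],0],
  [[-0.026,0.029,0],0],
  [[-0.026,0.029,0],0],
])

```text
time_s: 13.17
tcp_pos: [0.4675, -0.1846, 0.1476]
ee_rot: [[-0.914, -0.406, -0.003], [-0.406, 0.914, 0.001], [0.002, 0.002, -1.0]]
wrist_force: [0.4, -0.2, -1.4]
gripper_width: 0.493
gripper_force: 30.0
```

Call:
apply_moves([
  [[-0.026,0.029,0],0],
  [[-0.026,0.029,0],0],
  [[-0.018,0.02,0],0],
  [[-0.009,0.0095,0],0],
  [[0,0,0],0],
])

```text
time_s: 13.58
tcp_pos: [0.5051, -0.0721, 0.1478]
ee_rot: [[-0.912, -0.411, -0.002], [-0.411, 0.912, 0.0], [0.002, 0.001, -1.0]]
wrist_force: [1.2, -0.3, -1.0]
gripper_width: 0.497
gripper_force: 30.0
```

Call:
apply_moves([
  [[0,0,0],0],
  [[0,0,0],0],
])

```text
time_s: 13.75
tcp_pos: [0.504, -0.0751, 0.1482]
ee_rot: [[-0.914, -0.407, -0.002], [-0.407, 0.914, -0.0], [0.002, 0.001, -1.0]]
wrist_force: [-0.1, -0.1, -1.2]
gripper_width: 0.49
gripper_force: 30.0
```

```bash
python3 d.py .505 -.0745 .0472
```

```text
tool shift [-1.40e-03  1.00e-04  1.01e-01] norm 0.101 t 13.75 [ 0.504  -0.0751  0.1482] [ 10.  15. -22.  -0. -54. -76.]
```

Call:
apply_moves([
  [[-0.001,0,0.012],0],
  [[0,0,0.022],0],
  [[0,0,0.022],0],
  [[0,0,0.016],0],
  [[0,0,0.006],0],
])

```text
time_s: 14.17
tcp_pos: [0.5033, -0.0756, 0.0685]
ee_rot: [[-0.914, -0.405, -0.006], [-0.405, 0.914, -0.0], [0.005, 0.002, -1.0]]
wrist_force: [-0.2, 0.6, -0.8]
gripper_width: 0.493
gripper_force: 30.0
```

Call:
apply_moves([
  [[0,0,0.004],0],
  [[0,0,0.004],0],
  [[0,0,0],0],
  [[0,0,0],0],
  [[0,0,0],0],
])

```text
time_s: 14.58
tcp_pos: [0.5065, -0.074, 0.0639]
ee_rot: [[-0.913, -0.408, 0.002], [-0.408, 0.913, 0.0], [-0.002, -0.001, -1.0]]
wrist_force: [-0.3, 0.3, -0.7]
gripper_width: 0.491
gripper_force: 30.0
```

Call:
apply_moves([
  [[0,0,0.004],0],
  [[0,0,0.004],0],
  [[0,0,0.003],0],
  [[0,0,0],0],
  [[0,0,0],0],
])

```text
time_s: 15.0
tcp_pos: [0.5056, -0.074, 0.0517]
ee_rot: [[-0.913, -0.408, -0.001], [-0.408, 0.913, -0.0], [0.001, 0.0, -1.0]]
wrist_force: [-0.3, -0.9, -0.9]
gripper_width: 0.497
gripper_force: 30.0
```

```bash
python3 d.py .505 -.0745 .0472
```

```text
tool shift [ 0.0008 -0.0002  0.0045] norm 0.005 t 15.0 [ 0.5056 -0.074   0.0517] [ 10.  22. -28.   0. -40. -76.]
```

Call:
apply_moves([
  [[0,0,0.002],0],
  [[0,0,0.002],0],
  [[0,0,0],0],
  [[0,0,0],0],
])

```text
time_s: 15.33
tcp_pos: [0.5058, -0.074, 0.0479]
ee_rot: [[-0.913, -0.408, -0.0], [-0.408, 0.913, -0.0], [0.0, 0.0, -1.0]]
wrist_force: [0.5, 0.2, -1.7]
gripper_width: 0.497
gripper_force: 30.0
```

Call:
apply_moves([
  [[0,0,0.001],0],
  [[0,0,0],0],
  [[0,0,0],0],
])

```text
time_s: 15.58
tcp_pos: [0.5061, -0.074, 0.0472]
ee_rot: [[-0.913, -0.408, 0.0], [-0.408, 0.913, 0.0], [-0.0, -0.0, -1.0]]
wrist_force: [-0.5, -0.5, -0.9]
gripper_width: 0.495
gripper_force: 30.0
```

Call:
apply_moves([
  [[0,0,0.0012],0],
  [[0,0,0],0],
  [[0,0,0],0],
])

```text
time_s: 15.83
tcp_pos: [0.5062, -0.074, 0.0471]
ee_rot: [[-0.913, -0.408, 0.001], [-0.408, 0.913, -0.0], [-0.001, -0.001, -1.0]]
wrist_force: [-3.5, 1.0, 7.6]
gripper_width: 0.497
gripper_force: 30.0
```

Call:
apply_moves([
  [[0,0,-0.0015],0],
  [[0,0,0],0],
  [[0,0,0],0],
  [[0,0,0],0],
], hand=0.068)

```text
time_s: 16.17
tcp_pos: [0.5059, -0.074, 0.0473]
ee_rot: [[-0.913, -0.408, 0.0], [-0.408, 0.913, 0.0], [-0.0, -0.0, -1.0]]
wrist_force: [-1.3, -1.0, 0.4]
gripper_width: 0.706
gripper_force: 0.0
```

Call:
apply_moves([
  [[0,0,0],0],
  [[0,0,-0.015],0],
  [[0,0,-0.03],0],
  [[0,0,-0.035],0],
  [[0,0,-0.025],0],
])

```text
time_s: 16.58
tcp_pos: [0.5065, -0.0741, 0.1547]
ee_rot: [[-0.913, -0.408, 0.002], [-0.408, 0.913, -0.0], [-0.002, -0.001, -1.0]]
wrist_force: [0.9, -0.3, 0.5]
gripper_width: 0.782
gripper_force: 0.0
```

Call:
apply_moves([
  [[-0.011,0.0165,0],0],
  [[-0.022,0.033,0],0],
  [[-0.022,0.033,0],0],
  [[-0.022,0.033,0],0],
  [[-0.022,0.033,0],0],
], hand=0.083)

```text
time_s: 17.0
tcp_pos: [0.5357, 0.1036, 0.1525]
ee_rot: [[-0.913, -0.407, 0.0], [-0.407, 0.913, 0.0], [-0.0, 0.0, -1.0]]
wrist_force: [1.1, 0.3, 0.5]
gripper_width: 0.942
gripper_force: 0.0
```

Call:
apply_moves([
  [[-0.022,0.033,0],0],
  [[-0.022,0.033,0],0],
  [[-0.022,0.033,0],0],
  [[-0.022,0.033,0],0],
  [[-0.022,0.033,0],0],
])

```text
time_s: 17.42
tcp_pos: [0.5688, 0.2994, 0.1521]
ee_rot: [[-0.913, -0.408, -0.0], [-0.408, 0.913, -0.0], [0.0, -0.0, -1.0]]
wrist_force: [0.8, -1.2, 0.1]
gripper_width: 0.952
gripper_force: 0.0
```

Call:
apply_moves([
  [[-0.022,0.033,0],0],
  [[-0.015,0.022,0],0],
  [[-0.008,0.0115,0],0],
  [[0,0,0],0],
  [[0,0,0],0],
])

```text
time_s: 17.83
tcp_pos: [0.5825, 0.377, 0.1512]
ee_rot: [[-0.913, -0.408, -0.001], [-0.408, 0.913, -0.001], [0.002, -0.0, -1.0]]
wrist_force: [-0.2, -0.7, 0.6]
gripper_width: 0.957
gripper_force: 0.0
```

Call:
apply_moves([
  [[0,0,0],0],
  [[0,0,0],0],
])

```text
time_s: 18.0
tcp_pos: [0.5829, 0.3754, 0.1524]
ee_rot: [[-0.914, -0.407, -0.0], [-0.407, 0.914, -0.0], [0.0, -0.0, -1.0]]
wrist_force: [0.6, 0.4, 0.0]
gripper_width: 0.958
gripper_force: 0.0
```

```bash
python3 d.py .5822 .3783 .03
```

```text
tool shift [-0.0006  0.003   0.1224] norm 0.122 t 18.0 [0.5829 0.3754 0.1524] [  46.   31.    6.   -0.  -64. -112.]
```

Call:
apply_moves([
  [[0,0.003,0.015],0],
  [[0,0,0.03],0],
  [[0,0,0.03],0],
  [[0,0,0.02],0],
  [[0,0,0.01],0],
])

```text
time_s: 18.42
tcp_pos: [0.5803, 0.3768, 0.0443]
ee_rot: [[-0.914, -0.406, -0.004], [-0.406, 0.914, -0.003], [0.005, -0.001, -1.0]]
wrist_force: [-0.3, -0.3, 0.2]
gripper_width: 0.954
gripper_force: 0.0
```

Call:
apply_moves([
  [[0,0,0.008],0],
  [[0,0,0.004],0],
  [[0,0,0],0],
  [[0,0,0],0],
  [[0,0,0],0],
])

```text
time_s: 18.83
tcp_pos: [0.5825, 0.3799, 0.037]
ee_rot: [[-0.913, -0.408, 0.002], [-0.408, 0.913, 0.002], [-0.003, 0.001, -1.0]]
wrist_force: [0.3, 0.2, -0.1]
gripper_width: 0.952
gripper_force: 0.0
```

Call:
apply_moves([
  [[0,0,0],0],
  [[0,0,0],0],
  [[0,0,0],0],
  [[0,0,0],0],
  [[0,0,0],0],
], hand=0.0)

```text
time_s: 19.25
tcp_pos: [0.5817, 0.3793, 0.0355]
ee_rot: [[-0.913, -0.408, 0.0], [-0.408, 0.913, 0.0], [-0.0, -0.0, -1.0]]
wrist_force: [0.5, -2.0, 1.2]
gripper_width: 0.662
gripper_force: 1.3
```

Call:
apply_moves([
  [[0,0,0],0],
  [[0,0,0],0],
  [[0,0,0],0],
  [[0,0,0],0],
])

```text
time_s: 19.58
tcp_pos: [0.5819, 0.3791, 0.0355]
ee_rot: [[-0.913, -0.408, 0.0], [-0.408, 0.913, -0.0], [-0.0, -0.0, -1.0]]
wrist_force: [0.6, -1.9, 1.1]
gripper_width: 0.603
gripper_force: 30.0
```

Call:
apply_moves([
  [[0,0,-0.015],0],
  [[0,0,-0.035],0],
  [[0,0,-0.035],0],
  [[0,0,-0.03],0],
  [[0,0,-0.01],0],
])

```text
time_s: 20.0
tcp_pos: [0.5836, 0.3809, 0.166]
ee_rot: [[-0.913, -0.408, 0.007], [-0.408, 0.913, 0.006], [-0.009, 0.002, -1.0]]
wrist_force: [0.2, 0.3, 0.6]
gripper_width: 0.604
gripper_force: 30.0
```

Call:
apply_moves([
  [[0.008,-0.017,0],0],
  [[0.016,-0.034,0],0],
  [[0.016,-0.034,0],0],
  [[0.016,-0.034,0],0],
  [[0.016,-0.034,0],0],
])

```text
time_s: 20.42
tcp_pos: [0.577, 0.2086, 0.1588]
ee_rot: [[-0.913, -0.408, -0.002], [-0.408, 0.913, -0.001], [0.002, 0.001, -1.0]]
wrist_force: [1.0, -0.1, -2.1]
gripper_width: 0.602
gripper_force: 30.0
```

Call:
apply_moves([
  [[0.016,-0.034,0],0],
  [[0.016,-0.034,0],0],
  [[0.016,-0.034,0],0],
  [[0.016,-0.034,0],0],
  [[0.016,-0.034,0],0],
])

```text
time_s: 20.83
tcp_pos: [0.5734, 0.0208, 0.1591]
ee_rot: [[-0.913, -0.407, -0.002], [-0.407, 0.913, 0.0], [0.002, 0.001, -1.0]]
wrist_force: [0.5, 0.1, -0.5]
gripper_width: 0.6
gripper_force: 30.0
```

Call:
apply_moves([
  [[0.016,-0.034,0],0],
  [[0.008,-0.018,0],0],
  [[0.004,-0.008,0],0],
  [[0,0,0],0],
  [[0,0,0],0],
])

```text
time_s: 21.25
tcp_pos: [0.5731, -0.0435, 0.1596]
ee_rot: [[-0.913, -0.407, -0.001], [-0.407, 0.913, 0.0], [0.001, 0.001, -1.0]]
wrist_force: [-0.7, -0.1, -1.6]
gripper_width: 0.602
gripper_force: 30.0
```

Call:
apply_moves([
  [[0,0,0],0],
  [[0,0,0],0],
])

```text
time_s: 21.42
tcp_pos: [0.5735, -0.0424, 0.1601]
ee_rot: [[-0.912, -0.409, -0.0], [-0.409, 0.912, 0.0], [0.0, 0.0, -1.0]]
wrist_force: [0.9, 0.2, -2.3]
gripper_width: 0.601
gripper_force: 30.0
```

```bash
python3 d.py .5735 -.0438 .0535; python3 chk.py .5735 -.0438 .125 .054 .07 c3.png
```

```text
tool shift [ 0.0006 -0.0013  0.1066] norm 0.107 t 21.4167 [ 0.5735 -0.0424  0.1601] [ 12.  20. -12.  -0. -58. -78.]
```

View pics/c3.png

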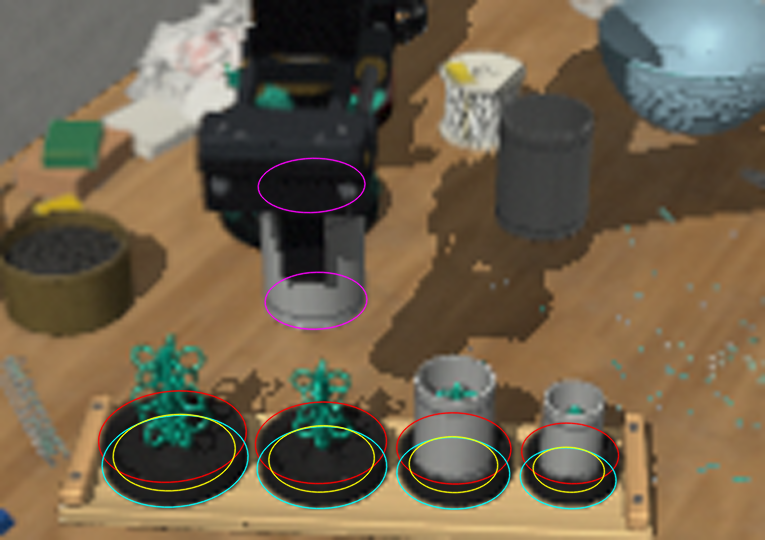

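Flasks 1 and 2 stand in their collars (crop 573,430 and 455,420). Flask_3 hangs at (316,300), as predicted.

Call:
apply_moves([
  [[0,-0.001,0.014],0],
  [[0,0,0.025],0],
  [[0,0,0.025],0],
  [[0,0,0.016],0],
  [[0,0,0.006],0],
])

```text
time_s: 21.88
tcp_pos: [0.572, -0.0439, 0.0715]
ee_rot: [[-0.913, -0.408, -0.005], [-0.408, 0.913, -0.0], [0.005, 0.002, -1.0]]
wrist_force: [0.1, -0.3, -2.0]
gripper_width: 0.603
gripper_force: 30.0
```

Call:
apply_moves([
  [[0,0,0.003],0],
  [[0,0,0],0],
  [[0,0,0],0],
  [[0,0,0],0],
])

```text
time_s: 22.22
tcp_pos: [0.5749, -0.0444, 0.0727]
ee_rot: [[-0.913, -0.408, 0.003], [-0.408, 0.913, 0.0], [-0.003, -0.001, -1.0]]
wrist_force: [0.9, -0.5, -0.8]
gripper_width: 0.603
gripper_force: 30.0
```

Call:
apply_moves([
  [[0,0,0.005],0],
  [[0,0,0.005],0],
  [[0,0,0.003],0],
  [[0,0,0],0],
  [[0,0,0],0],
])

```text
time_s: 22.63
tcp_pos: [0.5736, -0.0449, 0.058]
ee_rot: [[-0.913, -0.407, -0.001], [-0.407, 0.913, -0.0], [0.001, 0.0, -1.0]]
wrist_force: [-0.4, 0.3, -0.9]
gripper_width: 0.599
gripper_force: 30.0
```

```bash
python3 d.py .5735 -.0438 .0535
```

```text
tool shift [-0.0003  0.001   0.0045] norm 0.005 t 22.6333 [ 0.5736 -0.0449  0.058 ] [ 12.  27. -18.   0. -45. -78.]
```

Call:
apply_moves([
  [[0,0,0.002],0],
  [[0,0,0.002],0],
  [[0,0,0],0],
  [[0,0,0],0],
])

```text
time_s: 22.97
tcp_pos: [0.5738, -0.0448, 0.0542]
ee_rot: [[-0.913, -0.408, -0.0], [-0.408, 0.913, -0.0], [0.0, 0.0, -1.0]]
wrist_force: [-0.0, -0.2, -1.4]
gripper_width: 0.605
gripper_force: 30.0
```

Call:
apply_moves([
  [[0,0,0.001],0],
  [[0,0,0.0005],0],
  [[0,0,0],0],
])

```text
time_s: 23.22
tcp_pos: [0.5741, -0.0447, 0.0535]
ee_rot: [[-0.913, -0.408, 0.001], [-0.408, 0.913, -0.0], [-0.001, -0.0, -1.0]]
wrist_force: [-1.2, -0.2, 3.3]
gripper_width: 0.602
gripper_force: 30.0
```

Call:
apply_moves([
  [[0,0,0.0005],0],
  [[0,0,0],0],
  [[0,0,0],0],
])

```text
time_s: 23.47
tcp_pos: [0.5741, -0.0447, 0.0534]
ee_rot: [[-0.913, -0.408, 0.001], [-0.408, 0.913, -0.0], [-0.001, -0.0, -1.0]]
wrist_force: [-1.8, 0.4, 4.9]
gripper_width: 0.601
gripper_force: 30.0
```

Call:
apply_moves([
  [[0,0,-0.0015],0],
  [[0,0,0],0],
  [[0,0,0],0],
  [[0,0,0],0],
], hand=0.076)

```text
time_s: 23.8
tcp_pos: [0.5739, -0.0448, 0.0537]
ee_rot: [[-0.913, -0.408, 0.0], [-0.408, 0.913, 0.0], [-0.0, 0.0, -1.0]]
wrist_force: [0.3, -0.4, -0.3]
gripper_width: 0.815
gripper_force: 0.0
```

Call:
apply_moves([
  [[0,0,0],0],
  [[0,0,-0.015],0],
  [[0,0,-0.035],0],
  [[0,0,-0.035],0],
  [[0,0,-0.03],0],
])

```text
time_s: 24.22
tcp_pos: [0.5741, -0.0449, 0.1707]
ee_rot: [[-0.913, -0.408, 0.001], [-0.408, 0.913, -0.0], [-0.0, -0.001, -1.0]]
wrist_force: [0.9, 0.3, 0.1]
gripper_width: 0.872
gripper_force: 0.0
```

Call:
apply_moves([
  [[0.0065,-0.016,0],0],
  [[0.013,-0.033,0],0],
  [[0.013,-0.033,0],0],
  [[0.013,-0.033,0],0],
  [[0.013,-0.033,0],0],
], hand=0.087)

```text
time_s: 24.63
tcp_pos: [0.5806, -0.2051, 0.1689]
ee_rot: [[-0.913, -0.408, 0.0], [-0.408, 0.913, 0.0], [-0.0, 0.0, -1.0]]
wrist_force: [0.8, -0.6, -0.0]
gripper_width: 0.998
gripper_force: 0.0
```

Call:
apply_moves([
  [[0.013,-0.033,0],0],
  [[0.013,-0.033,0],0],
  [[0.013,-0.033,0],0],
  [[0.013,-0.033,0],0],
  [[0.0065,-0.0145,0],0],
])

```text
time_s: 25.05
tcp_pos: [0.5865, -0.3653, 0.168]
ee_rot: [[-0.914, -0.405, -0.0], [-0.405, 0.914, -0.001], [0.001, -0.0, -1.0]]
wrist_force: [0.3, 0.4, -0.0]
gripper_width: 1.0
gripper_force: 0.0
```

Call:
apply_moves([
  [[0.0035,-0.006,0],0],
  [[0,0,0],0],
  [[0,0,0],0],
  [[0,0,0],0],
  [[0,0,0],0],
])

```text
time_s: 25.47
tcp_pos: [0.5867, -0.3666, 0.1692]
ee_rot: [[-0.912, -0.409, 0.0], [-0.409, 0.912, 0.0], [-0.0, 0.0, -1.0]]
wrist_force: [0.1, -0.3, 0.2]
gripper_width: 1.0
gripper_force: 0.0
```

```bash
python3 d.py .5873 -.368 .042; python3 - <<'E'
from fit import *
for n in ("top","scene"):
    p=imaging.capture(n); g=regions(p,"flask_1")
    a=np.linspace(0,6.28,60)
    print(n,fit([p],[g],.5873,-.368,.064,.08)[0])
    if n=="top":
        q=proj(p,cyl(.5873,-.368,0,.08,.064)); print(q.min(0),q.max(0)); cv2.imwrite("pics/t4.png",cv2.resize(p["frame"][130:250,260:420],None,fx=4.5,fy=4.5,interpolation=cv2.INTER_CUBIC))
E
```

```text
tool shift [ 0.     -0.0015  0.1272] norm 0.127 t 25.4667 [ 0.5867 -0.3666  0.1692] [-19.  31.   7.  -0. -66. -47.]
top None
[378.62391131 172.54793043] [406.20250178 195.14033168]
scene (array([ 585. , -364.9]), np.float64(0.059))
```

View pics/t4.png

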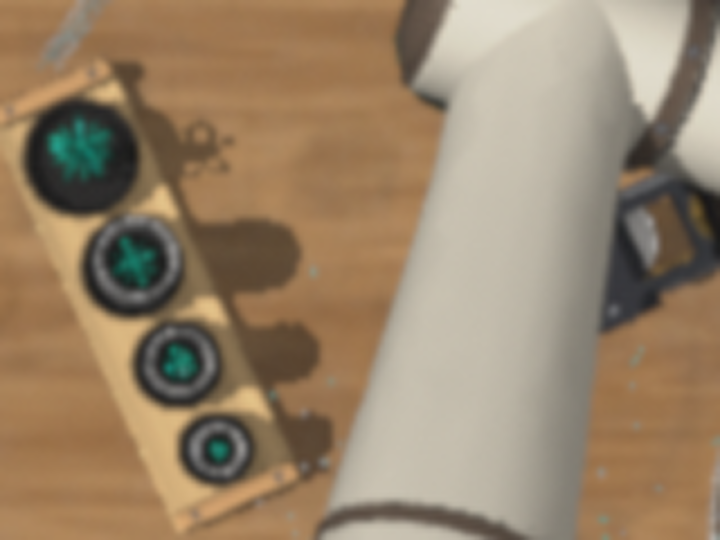

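From the top, flasks 1–3 sit concentric in their collars (crop 216,448; 178,362; 134,264). Now flask_4.

Call:
apply_moves([
  [[0,0,0.015],0],
  [[0,0,0.03],0],
  [[0,0,0.03],0],
  [[0,0,0.025],0],
  [[0,0,0.015],0],
])

```text
time_s: 26.08
tcp_pos: [0.5847, -0.3671, 0.0505]
ee_rot: [[-0.913, -0.407, -0.004], [-0.407, 0.913, 0.002], [0.003, 0.004, -1.0]]
wrist_force: [0.3, -0.9, -0.4]
gripper_width: 1.0
gripper_force: 0.0
```

Call:
apply_moves([
  [[0,0,0.008],0],
  [[0,0,0.004],0],
  [[0,0,0],0],
  [[0,0,0],0],
  [[0,0,0],0],
])

```text
time_s: 26.5
tcp_pos: [0.5873, -0.3687, 0.0435]
ee_rot: [[-0.913, -0.408, 0.003], [-0.408, 0.913, -0.001], [-0.002, -0.002, -1.0]]
wrist_force: [0.2, -0.4, 0.0]
gripper_width: 1.001
gripper_force: 0.0
```

Call:
apply_moves([
  [[0,0,0],0],
  [[0,0,0],0],
  [[0,0,0],0],
  [[0,0,0],0],
  [[0,0,0],0],
], hand=0.0)

```text
time_s: 26.92
tcp_pos: [0.5859, -0.3677, 0.0422]
ee_rot: [[-0.913, -0.408, -0.001], [-0.408, 0.913, 0.001], [0.0, 0.001, -1.0]]
wrist_force: [-0.7, 2.6, 1.7]
gripper_width: 0.716
gripper_force: 30.2
```

Call:
apply_moves([
  [[0,0,0],0],
  [[0,0,0],0],
  [[0,0,0],0],
  [[0,0,0],0],
])

```text
time_s: 27.25
tcp_pos: [0.5859, -0.3677, 0.0421]
ee_rot: [[-0.913, -0.408, -0.001], [-0.408, 0.913, 0.001], [0.001, 0.001, -1.0]]
wrist_force: [-2.5, 5.5, 5.1]
gripper_width: 0.717
gripper_force: 30.2
```

Call:
apply_moves([
  [[0,0,-0.015],0],
  [[0,0,-0.035],0],
  [[0,0,-0.035],0],
  [[0,0,-0.03],0],
  [[0,0,-0.015],0],
])

```text
time_s: 27.67
tcp_pos: [0.5881, -0.3699, 0.1758]
ee_rot: [[-0.913, -0.408, 0.007], [-0.408, 0.913, -0.004], [-0.004, -0.006, -1.0]]
wrist_force: [0.2, 0.4, -1.9]
gripper_width: 0.712
gripper_force: 30.2
```

Call:
apply_moves([
  [[-0.011,0.016,0],0],
  [[-0.02,0.0295,0],0],
  [[-0.02,0.0295,0],0],
  [[-0.02,0.0295,0],0],
  [[-0.02,0.0295,0],0],
])

```text
time_s: 28.08
tcp_pos: [0.6148, -0.2078, 0.1705]
ee_rot: [[-0.914, -0.406, -0.0], [-0.406, 0.914, 0.0], [0.0, 0.0, -1.0]]
wrist_force: [0.7, 0.4, -3.3]
gripper_width: 0.715
gripper_force: 30.2
```

Call:
apply_moves([
  [[-0.02,0.0295,0],0],
  [[-0.02,0.0295,0],0],
  [[-0.02,0.0295,0],0],
  [[-0.02,0.0295,0],0],
  [[-0.02,0.0295,0],0],
])

```text
time_s: 28.5
tcp_pos: [0.6462, -0.032, 0.1706]
ee_rot: [[-0.913, -0.407, -0.0], [-0.407, 0.913, -0.0], [0.0, -0.0, -1.0]]
wrist_force: [1.1, 1.0, -2.9]
gripper_width: 0.72
gripper_force: 30.2
```

Call:
apply_moves([
  [[-0.01,0.013,0],0],
  [[-0.005,0.0065,0],0],
  [[0,0,0],0],
  [[0,0,0],0],
  [[0,0,0],0],
])

```text
time_s: 28.92
tcp_pos: [0.6514, -0.011, 0.1714]
ee_rot: [[-0.914, -0.406, -0.001], [-0.406, 0.914, -0.0], [0.001, -0.0, -1.0]]
wrist_force: [0.0, -0.1, -1.8]
gripper_width: 0.718
gripper_force: 30.2
```

```bash
python3 d.py .651 -.009 .0601; python3 chk.py .651 -.009 .13 .064 .08 c4.png
```

```text
tool shift [-0.0005  0.002   0.1113] norm 0.111 t 28.9167 [ 0.6514 -0.011   0.1714] [ 13.  27.   0.   0. -64. -79.]
```

View pics/c4.png

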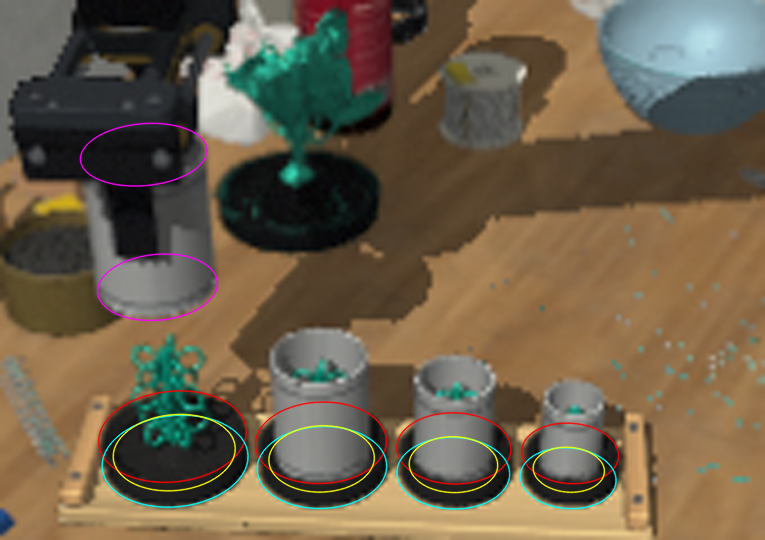

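Flasks 1–3 are seated and flask_4 hangs over base_4 (lower rim at crop 156,287), within about 1–2 mm of the prediction. I'm lowering it.

Call:
apply_moves([
  [[0,0.002,0.015],0],
  [[0,0,0.025],0],
  [[0,0,0.025],0],
  [[0,0,0.016],0],
  [[0,0,0.007],0],
])

```text
time_s: 29.38
tcp_pos: [0.6489, -0.0094, 0.0808]
ee_rot: [[-0.914, -0.405, -0.005], [-0.405, 0.914, -0.001], [0.005, 0.002, -1.0]]
wrist_force: [-1.1, 0.2, -3.0]
gripper_width: 0.722
gripper_force: 30.2
```

Call:
apply_moves([
  [[0,0,0.003],0],
  [[0,0,0],0],
  [[0,0,0],0],
  [[0,0,0],0],
])

```text
time_s: 29.72
tcp_pos: [0.652, -0.0077, 0.0825]
ee_rot: [[-0.913, -0.408, 0.003], [-0.408, 0.913, 0.0], [-0.003, -0.001, -1.0]]
wrist_force: [1.1, 0.0, -2.4]
gripper_width: 0.716
gripper_force: 30.2
```

Call:
apply_moves([
  [[0,0,0.005],0],
  [[0,0,0.005],0],
  [[0,0,0.004],0],
  [[0,0,0],0],
  [[0,0,0],0],
])

```text
time_s: 30.13
tcp_pos: [0.6506, -0.0076, 0.0663]
ee_rot: [[-0.913, -0.408, -0.001], [-0.408, 0.913, -0.0], [0.001, 0.0, -1.0]]
wrist_force: [0.2, -0.1, -3.1]
gripper_width: 0.716
gripper_force: 30.2
```

```bash
python3 d.py .651 -.009 .0601
```

```text
tool shift [ 0.0002 -0.0014  0.0062] norm 0.006 t 30.1333 [ 0.6506 -0.0076  0.0663] [ 14.  32.  -6.   0. -51. -79.]
```

Call:
apply_moves([
  [[0,-0.001,0.003],0],
  [[0,0,0.002],0],
  [[0,0,0],0],
  [[0,0,0],0],
])

```text
time_s: 30.47
tcp_pos: [0.6512, -0.0086, 0.0616]
ee_rot: [[-0.913, -0.407, -0.0], [-0.407, 0.913, -0.0], [0.0, 0.0, -1.0]]
wrist_force: [-1.1, 0.4, -2.2]
gripper_width: 0.716
gripper_force: 30.2
```

Call:
apply_moves([
  [[0,0,0.001],0],
  [[0,0,0.0005],0],
  [[0,0,0],0],
])

```text
time_s: 30.72
tcp_pos: [0.6512, -0.0086, 0.0603]
ee_rot: [[-0.913, -0.408, -0.0], [-0.408, 0.913, -0.0], [0.0, 0.0, -1.0]]
wrist_force: [-1.3, 0.3, -2.7]
gripper_width: 0.719
gripper_force: 30.2
```

Call:
apply_moves([
  [[0,0,0.0005],0],
  [[0,0,0],0],
  [[0,0,0],0],
])

```text
time_s: 30.97
tcp_pos: [0.6513, -0.0085, 0.0602]
ee_rot: [[-0.913, -0.408, 0.0], [-0.408, 0.913, -0.0], [-0.0, -0.0, -1.0]]
wrist_force: [-1.3, 0.5, -0.3]
gripper_width: 0.717
gripper_force: 30.2
```

Contact, right at the expected height. I'm releasing and withdrawing.

Call:
apply_moves([
  [[0,0,0],0],
  [[0,0,0],0],
  [[0,0,0],0],
  [[0,0,0],0],
], hand=0.087)

```text
time_s: 31.3
tcp_pos: [0.6519, -0.0085, 0.0602]
ee_rot: [[-0.913, -0.408, 0.001], [-0.408, 0.913, 0.0], [-0.001, -0.0, -1.0]]
wrist_force: [-0.2, -0.5, -0.2]
gripper_width: 0.934
gripper_force: 0.0
```

Call:
apply_moves([
  [[0,0,0],0],
  [[0,0,-0.015],0],
  [[0,0,-0.035],0],
  [[0,0,-0.035],0],
  [[0,0,-0.04],0],
])

```text
time_s: 31.72
tcp_pos: [0.6505, -0.0086, 0.185]
ee_rot: [[-0.913, -0.408, -0.003], [-0.408, 0.913, -0.0], [0.003, 0.001, -1.0]]
wrist_force: [0.1, 0.5, -0.4]
gripper_width: 0.994
gripper_force: 0.0
```

Call:
apply_moves([
  [[0,0.02,-0.02],0],
  [[0,0.035,0],0],
  [[0,0.035,0],0],
  [[0,0.035,0],0],
  [[0,0.035,0],0],
])

```text
time_s: 32.13
tcp_pos: [0.5854, 0.1387, 0.2053]
ee_rot: [[-0.913, -0.407, 0.001], [-0.407, 0.913, 0.0], [-0.001, 0.0, -1.0]]
wrist_force: [0.3, 0.3, -0.0]
gripper_width: 1.003
gripper_force: 0.0
```

Call:
apply_moves([
  [[0,0.035,0],0],
  [[0,0.035,0],0],
  [[0,0,0],0],
  [[0,0,0],0],
  [[0,0,0],0],
])

```text
time_s: 32.55
tcp_pos: [0.5576, 0.2016, 0.205]
ee_rot: [[-0.913, -0.408, 0.0], [-0.408, 0.913, -0.0], [-0.0, -0.0, -1.0]]
wrist_force: [0.8, -0.3, 0.4]
gripper_width: 0.998
gripper_force: 0.0
```

```bash
python3 - <<'E'
from h import *
a=imaging.capture("top")["frame"][110:260,230:420]; b=imaging.capture("scene")["frame"][90:240,190:390]
f=lambda i,s:cv2.resize(i,None,fx=s,fy=s,interpolation=cv2.INTER_CUBIC)
cv2.imwrite("pics/end.png",np.hstack([f(a,2),f(b,2)]))
E
```

```text
(no output)
```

View pics/end.png

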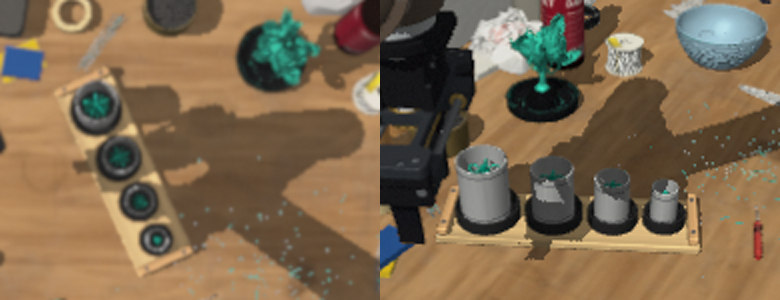

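All four flasks stand upright in their collars (scene half at 484, 553, 612 and 664), and the flower is undisturbed at (543,70). I'm handing in.

```bash
python3 -c "
from station import r
print(r.finish_job())"
```

```text
the job is handed in; nothing more can be done
None
```

All four flasks stand upright over their trees, each on its own base in order of size. The flower and the look-alikes were not touched, and the job was handed in at about 33 s.

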